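# Feed the nest row home and seat the first sleeve

## Task

With the fingertips only, push the row of six touching nest blocks along the feed rail from its tail end, as one closed-up train, until the first block is fully home against the end stop under the ram of the lever press. Then press the lever all the way down so that the ram seats the first block's sleeve flush, and let the lever come back up. Do not pinch, lift or tip anything, keep the row together, and leave the other things on the shelf where they are.

Things in the scene. Friction and masses are not known exactly. Their poses are not given: they have to be found in the camera images.
- press: Lever press with its feed rail, fixed to the shelf at a different place and yaw each time. Origin: on the shelf under the rail's centre line; y axis along the rail towards the end stop, z up, x to the side of the press column. Rail: steel bar 20 mm wide, top 40 mm above the shelf, from y = -248 mm to the end stop, on a bed plate 64 mm wide, 10 mm high.
- stop_face (a point): Centre of the end stop's face (y = 103 mm of the press), 12 mm above the rail top; the stop is a block 30 mm wide, top 60 mm above the shelf. The first nest block's front must come flat against it.
- ram_nose (a point): Centre of the ram's round nose (14 mm), 86.5 mm above the shelf with the lever up, straight over the first block's home place. The press head round the ram spans x = -28 to 99, y = 43 to 117 mm of the press, 112 to 168 mm high (ram top 189 mm); the column stands at x = 57 to 99, y = 59 to 109 mm.
- nest1: First nest block, nearest the stop. All six are alike: aluminium saddles astride the rail, 26 mm long along it, 36 mm wide, 24 mm high above the rail top, skirts 10 mm down both sides (1 mm play), about 85 g. Origin: middle of the face riding on the rail top; y towards the stop. Home: origin at y = 90 mm of the press; it starts 60 to 120 mm short of that.
- nest2: Second block, touching its neighbours (play 0.2 mm). Origin as nest1. On every block lies a 4 mm piece of green strip with a white nylon sleeve standing in its middle (flange 18 mm wide, its top 36.5 mm above the rail top).
- nest3: Third block. Origin as nest1.
- nest4: Fourth block. Origin as nest1.
- nest5: Fifth block. Origin as nest1.
- nest6: Sixth (tail) block, farthest from the stop; its free rear face, to be pushed, lies 13 mm from the origin towards -y and reaches 24 mm above the rail top. Row home: its origin at y = -40 mm of the press. Sliding the whole row takes about 2 to 5 N.
- sleeve (a joint): How far the first block's sleeve is pressed into its strip: 0 at the start (6 mm proud), 0.006 m when seated flush; it stays where it is pressed. It gives way at about 30 N, which the lever's ratio supplies.
- lever (a joint): Lever angle: 0 at rest (lever 0.30 rad above level, grip end up), growing as the grip goes down to 0.56 rad at its lower stop (0.26 rad below level). A spring brings it back to 0 in about a second when released. The ram falls 30 mm per rad, meets the sleeve near 0.33 rad and has seated it near 0.53 rad. On the grip: 2 to 5 N at first, about 10 N while seating.
- lever_grip (a point): Middle of the lever's round rubber grip, on its axis, 170 mm from the pivot; grip 28 mm thick, 90 mm long, lying along the lever, which points in the press's +y away from the rail, 40 mm to the -x side of the rail's centre line. Press it from above, straight down about 90 mm.
- lever_pivot (a point): Axis of the lever's pivot, parallel to the press's x axis, 145 mm above the shelf.
- canister: Round aluminium canister with screw-top cap, 59 mm wide, 75 mm high, loose; leave it. Origin: centre of its underside.
- jar: Amber glass jar with black lid, 52 mm wide, 68 mm high, loose; leave it. Origin: centre of its underside.
- tape_roll: White roll of grip tape lying flat, 68 mm wide, 30 mm high, loose; leave it. Origin: centre of its underside.
- awl: Slim steel awl with wooden handle lying flat, 163 mm long, 22 mm thick, loose; leave it. Origin: on the shelf 66 mm from the handle's end, x towards the point.
- grommet_strip: Straight green grommet strip, 230 mm long, 12 mm wide, 13 mm high, loose; leave it. Origin: its middle, on the shelf; its length lies along y.
- mallet: Small mallet lying flat, handle 185 mm long, head 36 mm thick and 68 mm wide, loose; leave it. Origin: on the shelf under the head, handle towards -x.
Not all that is in view belongs to the job. What is shaped like the nest6 but orange is not meant.

How it is judged (in metres and radians):
On the way, in this order (a step that is already met when the one before it is completed fails the run):
1. the row is home: first block against the end stop, the others closed up behind it, sleeve not yet pressed (y of nest1 in the frame of press above 0.0875 m and y of nest6 in the frame of press above -0.045 m and value of joint sleeve below 0.002 m), for 0.2 s.
2. the lever is pressed down and the ram has seated the first sleeve (value of joint lever above 0.45 rad and value of joint sleeve above 0.0045 m and y of nest1 in the frame of press above 0.0865 m), for 0.1 s.
At the end, for the whole second after the job is handed in: The first block stands within 3.5 mm of the end stop and the tail block within 6 mm of its closed-up place, all on the rail and at rest; the first sleeve is seated to within 1.5 mm of flush; the lever is back up (within 0.1 rad) (y of nest1 in the frame of press above 0.0865 m and y of nest6 in the frame of press above -0.046 m and z of each of nest1, nest6 in the frame of press below 0.043 m and value of joint sleeve above 0.0045 m and value of joint lever below 0.1 rad and linear speed of each of nest1, nest6 below 0.02 m/s); the robot touches nothing.
It fails at once if a nest block is lifted off the rail by more than 6 mm or tipped by more than 0.3 rad (z of any of nest1, nest2, nest3, nest4, nest5, nest6 in the frame of press above 0.046 m or angle between any of nest1, nest2, nest3, nest4, nest5, nest6's own z axis and vertical above 0.3 rad).
It fails at once if the row is pulled or knocked apart (gaps of more than 12 mm in all) (distance between nest1 and nest6 above 0.143 m).
It fails at once if the sleeve is pressed before its block is home under the ram (value of joint sleeve above 0.002 m and y of nest1 in the frame of press below 0.085 m).
It fails at once if a bystander is moved by more than 20 mm or lifted (distance of any of canister, jar, tape_roll, awl, grommet_strip, mallet from where it was at the start of the episode above 0.02 m).
It also fails if it takes over 58 s, if anything falls off the work surface, if the arm or the gripper's body presses on something with over 40 N, if the wrist force passes 120 N, or if a joint passes its speed limit or range.

## Robot

A 6-joint arm with a two-finger parallel gripper is mounted at the origin on the work surface. World frame = base frame: x ahead of the robot, y to its left, z up, the work surface at z = 0. Lengths are in mm, angles in rad, forces in N, time in s.
With the tool pointing down it reaches from about 275 to 750 mm from the base axis. Payload 10.2 kg.
Tool frame: the origin (TCP) lies midway between the tips of the shut fingers; the grasp point (between the pads) lies 19 mm behind it; z points along the fingers, y is the direction in which the jaws open and shut (so a half turn about z gives the same grasp; the last joint's range is limited). The gripper opens to 85 mm and grips with 20 to 120 N. Pads are 22 mm wide; open, the fingers measure 114 mm over their backs; the gripper's body (76 mm by 85 mm) begins 54 mm behind the grasp point. The pads swing forward as they close: fully open they stand 13 mm farther back than shut.
Start: joints at [0.889, 0.313, 1.498, -0, 1.331, -0.223], TCP at [232.521, 470.707, 231.294] pointing down, gripper open.
Joint ranges: [-2.94, 2.94], [-0.97, 2.17], [0.19, 2.56], [-1.23, 4.37], [0.02, 3.11], [-2.88, 2.88]. Speed limits (rad/s): [2.39, 2.39, 3.01, 3.14, 3.14, 3.14].

## Interface

Orientations are given as a unit quaternion [w, x, y, z].
In Python, from rig import ctrl gives the robot as it stands.
- The arm moves only by the tool carry_out, never from a script. Its argument "plan" is a list of rows, each a list of 3 entries, a list of its own where there are three numbers: the finger opening in mm, from 0 to 85.4, then the shift along the tool's x, y, z in mm, then the turn, a rotation vector about the tool's x, y, z in units of 6 degrees (1.0 is 6 degrees). In form: [[grip, [x, y, z], [ax, ay, az]], ...]. A call has 1 to 20 rows; each row shifts and turns the commanded pose from where the row before left it, along the tool's axes as they then stand; what a row does not reach is not made up. A row lasts 1/12 s, in which the tool goes at most 41.7 mm and 7.16 degrees, less where a joint would pass 70% of its speed; a pose out of reach is approached as far as the arm can. A call with a gripper value outside its range is refused whole. The fingers move at their own pace and stop on an object; "grip_force" is the grip in N (left out, the last holds). Time passes only in rows, so rows that do not move let the fingers close. It gives the time, the measured TCP pose, the force and the opening at its end, in the units of the state.
- ctrl.sense(): the state, without advancing time (a new reading comes with each control period).
- ctrl.capture(name): name is "scene" or "top" or "wrist"; returns a dict with "color" (480x640x3 uint8, blue, green, red), "range_z" (480x640 float32, mm along the optical axis (not along the pixel's ray), 0 where there is no reading), "fx", "fy", "cx", "cy" (pixels), "cam_to_world" (4x4, takes a point from camera to world coordinates); the wrist camera has in their place "tool_from_camera" (4x4, takes a point from camera to tool coordinates, whose origin is the TCP and whose axes are the flange's). Camera axes: x right, y up, looking along -z (the intrinsics and any distortion apply to the point x, -y, -z); pixel columns grow to the right and rows downward; lengths in mm; the calibration is good to about 2 mm. A picture is of the moment at which its call begins: read the wrist's pose just before it.
- ctrl.finish_job(): hands the job in, once; it reports no verdict.
The state is a dict: "time_s": time; "joints": joint angles; "dq": joint speeds; "tau": joint torques, N m; "eef_pos": TCP position; "ee_rot": TCP orientation; "force": force on the tool from outside, world axes, zero at the start; "wrist_torque": the same for the moment, N m; "grip_width": opening from 0.0 (shut) to 1.0 (fully open).
Only numpy, scipy, OpenCV 4.12 (cv2) and the standard library are available. Lean on these libraries where they do the work, as an engineer would, in place of code of your own. Each camera call takes 0.05 s, during which the arm holds its last target.

## Working session

There is one attempt and no reset: what is moved stays moved. The work goes in short steps, Python scripts to look and compute and a tool call to move; the robot and the scene stay as the last step left them, time stands still between calls to the robot, and variables do not carry over. Pictures are saved under pics/ and viewed, and the job is handed in when it is done.

Besides the shell and the picture viewer there is one more tool, called by a JSON object that holds its "fn" and its "kwargs", one argument or row to a line. carry_out: Moves the arm, as the interface text tells. Its arguments: {"type":"object","properties":{"plan":{"type":"array"},"grip_force":{"type":"number"}},"required":["plan"]}

```bash
mkdir -p pics; ls; python3 - <<'E'
from rig import ctrl
import cv2,pickle
s=ctrl.sense();print(s)
d={}
for n in("scene","top","wrist"):
    c=ctrl.capture(n);d[n]=c;cv2.imwrite(f"pics/{n}0.png",c["color"])
    print(n,c["fx"],c["fy"],c["cx"],c["cy"],[k for k in c])
    print(c.get("cam_to_world"))
pickle.dump(d,open("cap0.pkl","wb"))
E
```

```text
pics
{'time_s': 0.0, 'joints': array([ 8.88614007e-01,  3.13425625e-01,  1.49848129e+00,  1.16838408e-05,
        1.33102047e+00, -2.23416775e-01]), 'dq': array([ 1.14668332e-03,  1.49160947e-03,  2.77270870e-04, -7.99895716e-05,
        9.81407955e-04,  8.44130315e-04]), 'tau': array([-3.83520364e-04, -4.12268543e+01, -2.59742332e+01, -2.89867821e-04,
        4.15216389e-03, -2.43664749e-05]), 'eef_pos': array([232.32770034, 470.48498404, 230.73091989]), 'ee_rot': array([-2.97064202e-04,  2.27377811e-01,  9.73806390e-01, -5.97629973e-04]), 'force': array([-0.64634723, -0.63483206,  0.13204294]), 'wrist_torque': array([-0.07298098, -0.00306543,  0.02950037]), 'grip_width': 0.9991630252915574}
scene 551.1067777450543 551.1067777450543 306.68488464851396 235.73868963320507 ['color', 'range_z', 'fx', 'fy', 'cx', 'cy', 'cam_to_world']
[[-3.05779780e-02 -5.88043014e-01  8.08251447e-01  1.31763957e+03]
 [ 9.99370875e-01 -3.45057798e-03  3.52979911e-02  3.14039028e+01]
 [-1.79678024e-02  8.08822297e-01  5.87778573e-01  6.77650451e+02]
 [ 0.00000000e+00  0.00000000e+00  0.00000000e+00  1.00000000e+00]]
top 542.8717471211341 542.8717471211341 319.53825120229584 244.39913226611475 ['color', 'range_z', 'fx', 'fy', 'cx', 'cy', 'cam_to_world']
[[-2.85089123e-02  9.81503313e-01 -1.89310559e-01  3.47099207e+02]
 [-9.99592188e-01 -2.83042632e-02  3.78509169e-03  9.56526347e+00]
 [-1.64321586e-03  1.89341264e-01  9.81909968e-01  1.22586327e+03]
 [ 0.00000000e+00  0.00000000e+00  0.00000000e+00  1.00000000e+00]]
wrist 339.63788659696036 339.63788659696036 315.18322016041355 239.13826107431836 ['color', 'range_z', 'fx', 'fy', 'cx', 'cy', 'tool_from_camera']
None
```

View pics/scene0.png

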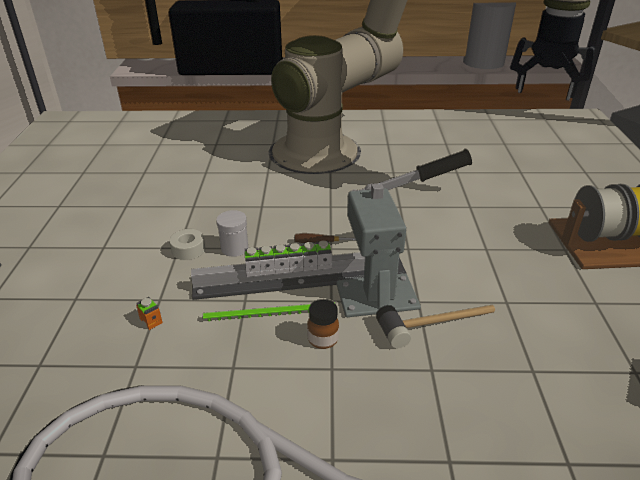

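View pics/top0.png

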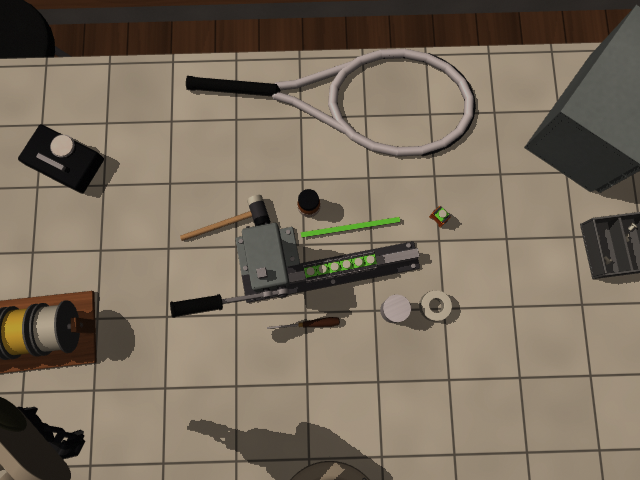

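View pics/wrist0.png

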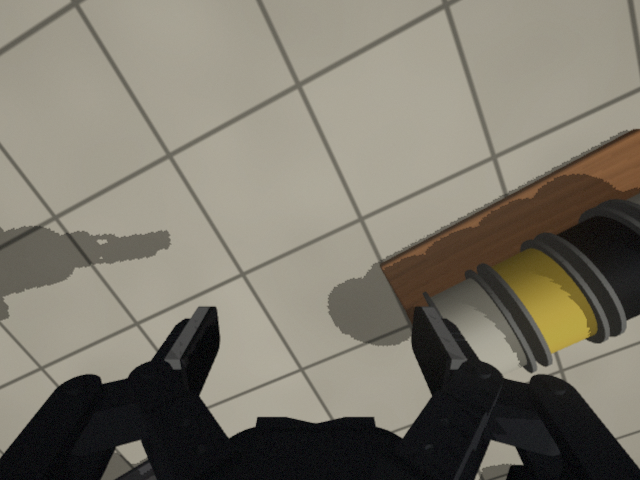

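The scene view shows the rail with six blocks (245–330, 245–275), the press head (375, 220) and the lever grip (445, 165). The orange look-alike is at (149, 312). In the top view the blocks lie at (310–372, 260–272) and the rail tail is at (418, 255). Next I'll fit the press.

```bash
cat > h.py <<'E'
import numpy as np,cv2
def cloud(c,T=None):
    z=c["range_z"];v,u=np.mgrid[:480,:640]
    P=np.stack([(u-c["cx"])/c["fx"]*z,-(v-c["cy"])/c["fy"]*z,-z],-1)
    T=c["cam_to_world"] if T is None else T
    return P@T[:3,:3].T+T[:3,3]
E
python3 - <<'E'
import pickle,numpy as np,cv2
from h import *
d=pickle.load(open("cap0.pkl","rb"))
for n,(x0,x1,y0,y1),k in(("top",(160,460,180,330),2.6),("scene",(130,500,130,360),2.1)):
    cv2.imwrite(f"pics/{n}0z.png",cv2.resize(d[n]["color"][y0:y1,x0:x1],None,fx=k,fy=k,interpolation=cv2.INTER_CUBIC))
for n in("top","scene"):
    W=cloud(d[n]);ok=d[n]["range_z"]>0
    roi=ok&(W[...,0]>200)&(W[...,0]<600)&(W[...,1]>-250)&(W[...,1]<350)
    h=np.histogram(W[roi][:,2],bins=np.arange(-10,215,5));print(n,[(int(b),int(a)) for a,b in zip(*h)])
    for lo,hi in((36,44),(60,68),(70,82),(160,175),(140,240)):
        m=roi&(W[...,2]>lo)&(W[...,2]<hi);p=W[m]
        print(lo,hi,len(p),p.min(0).round() if len(p) else '',p.max(0).round() if len(p) else '')
# lever grip black points
E
```

```text
top [(-10, 1346), (-5, 22467), (0, 15319), (5, 1874), (10, 1180), (15, 212), (20, 81), (25, 237), (30, 157), (35, 349), (40, 227), (45, 23), (50, 33), (55, 37), (60, 212), (65, 550), (70, 678), (75, 353), (80, 11), (85, 0), (90, 0), (95, 0), (100, 0), (105, 0), (110, 0), (115, 4), (120, 12), (125, 12), (130, 8), (135, 15), (140, 17), (145, 34), (150, 86), (155, 105), (160, 395), (165, 1730), (170, 242), (175, 46), (180, 62), (185, 117), (190, 95), (195, 142), (200, 129), (205, 139)]
36 44 528 [ 405. -245.   36.] [562.  77.  44.]
60 68 534 [ 399. -180.   60.] [553.  42.  68.]
70 82 1042 [ 400. -183.   70.] [548.  40.  82.]
160 175 2367 [441.  71. 160.] [598. 180. 175.]
140 240 3580 [413.  70. 140.] [600. 291. 224.]
scene [(-10, 1), (-5, 10724), (0, 9330), (5, 1834), (10, 1826), (15, 628), (20, 512), (25, 463), (30, 535), (35, 757), (40, 545), (45, 293), (50, 288), (55, 282), (60, 378), (65, 761), (70, 553), (75, 438), (80, 90), (85, 71), (90, 74), (95, 72), (100, 73), (105, 63), (110, 74), (115, 94), (120, 117), (125, 128), (130, 128), (135, 126), (140, 136), (145, 128), (150, 118), (155, 157), (160, 274), (165, 1660), (170, 149), (175, 119), (180, 124), (185, 173), (190, 123), (195, 160), (200, 137), (205, 122)]
36 44 1156 [ 428. -216.   36.] [600. 151.  44.]
60 68 758 [ 420. -182.   60.] [600. 152.  68.]
70 82 1024 [ 398. -184.   70.] [600. 152.  82.]
160 175 2083 [444.  70. 160.] [600. 210. 175.]
140 240 3748 [421.  68. 140.] [600. 289. 223.]
```

```bash
python3 - <<'E'
import pickle,numpy as np,cv2
from h import *
d=pickle.load(open("cap0.pkl","rb"))
W=cloud(d["top"])
for (u,v) in((418,245),(418,268),(410,257),(390,262),(370,260),(346,265),(320,270),(295,290),(196,306),(180,308),(218,302),(245,230),(295,235),(262,250),(310,192),(397,308),(436,306),(322,322),(440,215)):
    print((u,v),W[v-1:v+2,u-1:u+2].reshape(-1,3).mean(0).round(1))
E
```

```text
(418, 245) [ 5.756e+02 -2.214e+02 -2.000e-01]
(418, 268) [ 521.5 -217.     5.1]
(410, 257) [ 541.6 -194.5   39.7]
(390, 262) [ 532.5 -150.3   34.6]
(370, 260) [ 531.8 -102.2   75. ]
(346, 265) [522.2 -50.2  76.1]
(320, 270) [513.2   5.7  74.8]
(295, 290) [479.   62.9   9.4]
(196, 306) [432.8 239.8 208.1]
(180, 308) [420.4 239.1 327.6]
(218, 302) [440.2 201.1 195.5]
(245, 230) [585.  153.6 166.2]
(295, 235) [606.8  60.7   1.8]
(262, 250) [543.2 119.8 167.4]
(310, 192) [688.9  22.8  68.4]
(397, 308) [ 427.7 -154.5   74.2]
(436, 306) [ 434.9 -253.2   -0.8]
(322, 322) [405.6   4.5  18.8]
(440, 215) [ 633.8 -266.2   45.8]
```

View pics/top0z.png

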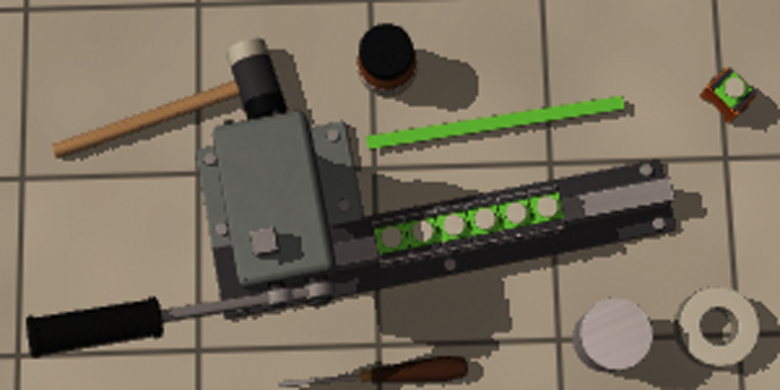

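View pics/scene0z.png

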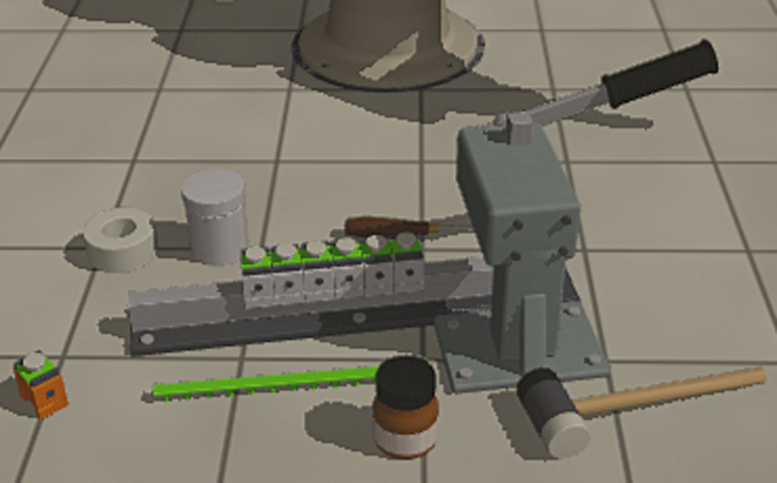

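```bash
python3 - <<'E'
import pickle,numpy as np,cv2
from h import *
d=pickle.load(open("cap0.pkl","rb"))
O={}
for n in("top","scene"):
    c=d[n];W=cloud(c);X,Y,Z=W[...,0],W[...,1],W[...,2];col=c["color"].astype(int)
    m=(c["range_z"]>0)&(Z>158)&(Z<174)&(X>400)&(X<620)&(Y>50)&(Y<220)
    r=cv2.minAreaRect(W[m][:,:2].astype(np.float32));print(n,"head",len(W[m]),r)
    near=(X>480)&(X<560)&(Y>-140)&(Y<60)
    m=near&(Z>60)&(Z<85)
    p=W[m];r=cv2.minAreaRect(p[:,:2].astype(np.float32));print(n,"blocks rect",r)
    sat=col.max(-1)-col.min(-1)
    w=near&(Z>66)&(Z<85)&(sat<40)
    nl,lab,st,ce=cv2.connectedComponentsWithStats(w.astype(np.uint8),connectivity=4)
    for i in range(1,nl):
        if st[i,4]>15: print(" sleeve",st[i,4],ce[i].round(1),np.median(W[lab==i],0).round(1))
    m=(Z>34)&(Z<46)&(X>480)&(X<570)&(Y<-115)&(Y>-230);p=W[m]
    r=cv2.minAreaRect(p[:,:2].astype(np.float32));print(n,"rail",len(p),r,np.median(p[:,2]), p[:,1].min())
    L=cv2.fitLine(p[:,:2].astype(np.float32),cv2.DIST_HUBER,0,.01,.01).ravel();print(L,np.arctan2(-L[0]*np.sign(L[1]),abs(L[1])))
    m=(c["range_z"]>0)&(Z>150)&(Z<260)&(X>380)&(X<480)&(Y>160)&(Y<320);p=W[m]
    dark=col.max(-1)[m]<70
    q=p[dark];print("grip",len(q),q.min(0),q.max(0),np.median(q,0))
E
```

```text
top head 2386 ((522.5634765625, 132.82606506347656), (147.85670471191406, 112.59075164794922), 8.048116683959961)
top blocks rect ((522.74365234375, -37.64984893798828), (36.41389846801758, 156.87777709960938), 9.595698356628418)
 sleeve 93 [360.5 258.1] [540.1 -78.6  72.7]
 sleeve 28 [344.4 258.1] [538.6 -47.9  69. ]
 sleeve 44 [370.  259.1] [ 533.8 -102.1   76.2]
 sleeve 22 [332.5 260.7] [533.1 -20.8  70.3]
 sleeve 63 [322.5 267. ] [517.5   0.9  75.6]
 sleeve 46 [346.2 263.9] [524.3 -50.4  75.9]
 sleeve 46 [334.2 266.1] [520.8 -24.6  76.3]
 sleeve 73 [309.8 269.1] [515.9  27.1  73.5]
 sleeve 56 [364.7 267. ] [517.7 -89.1  68.9]
 sleeve 28 [347.1 270.6] [510.3 -53.3  69.2]
 sleeve 23 [336.2 272.4] [508.1 -28.5  68.8]
 sleeve 29 [322.9 275.1] [ 5.028e+02 -4.000e-01  6.960e+01]
 sleeve 27 [311.1 277.5] [497.5  25.4  69.5]
top rail 392 ((540.865234375, -164.47532653808594), (27.426027297973633, 99.9155502319336), 9.987247467041016) 39.470257105605356 -214.68569436857237
[ 1.6610542e-01 -9.8610801e-01  5.4410052e+02 -1.6596846e+02] 0.16687891
grip 773 [413.3497541  160.0425179  171.9010
[... 439 characters left out ...]
] [522.2 -26.6  75.7]
 sleeve 146 [272.2 248.4] [528.  -69.6  75.5]
 sleeve 74 [251.1 250.1] [ 533.8 -103.5   75.6]
 sleeve 38 [323.5 251. ] [527.3  25.8  68.5]
 sleeve 76 [302.  253.4] [534.1 -13.7  68.5]
 sleeve 32 [281.  255.4] [541.  -49.4  69.3]
 sleeve 31 [266.2 256.8] [545.  -76.   68.4]
 sleeve 35 [251.7 258.4] [ 549.2 -100.9   68.5]
scene rail 494 ((544.889404296875, -165.5970001220703), (25.21498680114746, 98.5374526977539), 9.333309173583984) 39.51447156077393 -215.53902374273025
[ 1.5357484e-01 -9.8813701e-01  5.4840222e+02 -1.6529723e+02] 0.15418503
grip 805 [422.75614254 189.92176838 171.22159806] [459.84910357 288.76072016 222.90486584] [444.86310777 241.03953434 199.82478149]
```

The rail yaw is about 9.4°. The sleeves are 26 mm apart with tops at about 76 mm, which fits, and the grip lies about 40 mm to −x, which also fits. First I'll raise the tool, shut the fingers and turn until tool x lies along the rail.

{"fn": "carry_out", "kwargs": {
  "plan": [
    [0, [0, 0, -12], [0, 0, 1]],
    [0, [0, 0, -12], [0, 0, 1]],
    [0, [0, 0, -12], [0, 0, 1]],
    [0, [0, 0, -12], [0, 0, 1]],
    [0, [0, 0, -12], [0, 0, 1]],
    [0, [0, 0, -12], [0, 0, 1]],
    [0, [0, 0, -12], [0, 0, 1]],
    [0, [0, 0, -8], [0, 0, 1]],
    [0, [0, 0, 0], [0, 0, 1]],
    [0, [0, 0, 0], [0, 0, 0.05]],
    [0, [0, 0, 0], [0, 0, 0]]
  ],
  "grip_force": 40
}}

```text
time_s: 1.07
eef_pos: [232.5, 470.6, 323.0]
ee_rot: [0.0, 0.646, 0.764, -0.0]
force: [-0.2, 0.2, 0.3]
grip_width: -0.002
```

```bash
cat >> h.py <<'E'
from scipy.spatial.transform import Rotation as Rn
def goal(s,p,yaw=99.4):
    q=s["ee_rot"];R=Rn.from_quat([q[1],q[2],q[3],q[0]])
    a=np.degrees(np.arctan2(*R.as_matrix()[[1,0],0]))
    Rt=Rn.from_matrix(np.array([[np.cos(np.radians(yaw)),np.sin(np.radians(yaw)),0],[np.sin(np.radians(yaw)),-np.cos(np.radians(yaw)),0],[0,0,-1]]))
    dv=(R.inv()*Rt).as_rotvec(degrees=True)/6
    print("pos",s["eef_pos"].round(1),"yaw",a.round(2),"F",s["force"].round(1),"g",round(s["grip_width"],3),"t",s["time_s"])
    print("tool shift",R.inv().apply(np.array(p)-s["eef_pos"]).round(1),"turn units",dv.round(3))
E
python3 - <<'E'
import pickle
from h import *
from rig import ctrl
# better press fit
d=pickle.load(open("cap0.pkl","rb"))
ps=np.radians(9.4);u=np.array([-np.sin(ps),np.cos(ps)]);e=np.array([np.cos(ps),np.sin(ps)])
for n in("top","scene"):
    W=cloud(d[n]);P=W[...,:2]-[533.8,-102.8];a=P@u;b=P@e;Z=W[...,2]
    def span(m,l):
        print(n,l,m.sum(),"along",np.percentile(a[m],[1,50,99]).round(1),"across",np.percentile(b[m],[1,50,99]).round(1))
    span((Z>35)&(Z<44)&(abs(b)<12)&(a<-20)&(a>-150),"railtail")
    span((Z>5)&(Z<13)&(abs(b)<45)&(a<-20)&(a>-150),"bed")
    span((Z>163)&(Z<171)&(a>100)&(a<300)&(b>-20)&(b<110),"head")
    span((Z>67)&(Z<72)&(abs(b)<25)&(abs(a-60)<110),"striptop")
    span((Z>30)&(Z<64)&(abs(b)<25)&(abs(a-60)<110),"blockside")
    g=(Z>160)&(Z<240)&(b<-20)&(b>-62)&(a>280)&(a<420)
    span(g,"grip"); 
s=ctrl.sense();goal(s,[551,-160,320])
E
```

```text
top railtail 354 along [-110.9  -66.1  -21.2] across [-10.   -0.2  10. ]
top bed 651 along [-113.1  -66.1  -21.1] across [-31.9 -12.6  31.6]
top head 1924 along [179.9 214.1 251.6] across [-19.   40.3  95.8]
top striptop 447 along [-10.3  64.7 142.1] across [-16.5  -3.2  15.4]
top blockside 525 along [-49.   62.6 168.9] across [-19.7  -6.3  17.9]
top grip 844 along [282.7 350.7 399.9] across [-54.9 -42.6 -27.9]
scene railtail 437 along [-112.6  -67.6  -20.6] across [-10.4   3.4  11.8]
scene bed 571 along [-114.3  -67.2  -20.9] across [ 7.8 23.  34.3]
scene head 1680 along [178.1 210.6 248.9] across [-18.2  49.4  98.5]
scene striptop 583 along [-12.2  62.6 141. ] across [-15.9   6.5  18.3]
scene blockside 1640 along [-47.5  59.1 166.8] across [-8.7 17.1 21. ]
scene grip 1025 along [282.1 344.1 397.9] across [-46.7 -31.9 -25.1]
pos [232.5 470.6 323. ] yaw 99.56 F [-0.2  0.2  0.3] g -0.002 t 1.0667
tool shift [-674.8  209.4    3.2] turn units [-0.005  0.004  0.027]
```

{"fn": "carry_out", "kwargs": {
  "plan": [
    [0, [-33, 10, 0], [0, 0, 0]],
    [0, [-33, 10, 0], [0, 0, 0]],
    [0, [-33, 10, 0], [0, 0, 0]],
    [0, [-33, 10, 0], [0, 0, 0]],
    [0, [-33, 10, 0], [0, 0, 0]],
    [0, [-33, 10, 0], [0, 0, 0]],
    [0, [-33, 10, 0], [0, 0, 0]],
    [0, [-33, 10, 0], [0, 0, 0]],
    [0, [-33, 10, 0], [0, 0, 0]],
    [0, [-33, 10, 0], [0, 0, 0]],
    [0, [-33, 10, 0], [0, 0, 0]],
    [0, [-33, 10, 0], [0, 0, 0]],
    [0, [-33, 10, 0], [0, 0, 0]],
    [0, [-33, 10, 0], [0, 0, 0]],
    [0, [-33, 10, 0], [0, 0, 0]],
    [0, [-33, 10, 0], [0, 0, 0]],
    [0, [-33, 10, 0], [0, 0, 0]],
    [0, [-33, 10, 0], [0, 0, 0]],
    [0, [-33, 10, 0], [0, 0, 0]],
    [0, [-33, 10, 0], [0, 0, 0.03]]
  ]
}}

```text
time_s: 2.73
eef_pos: [538.1, -149.4, 322.8]
ee_rot: [-0.0, 0.647, 0.763, -0.0]
force: [0.4, -0.1, 0.3]
grip_width: -0.004
```

```bash
python3 - <<'E'
from h import *
from rig import ctrl
s=ctrl.sense();goal(s,[541.1,-147.2,60])
c=ctrl.capture("wrist");cv2.imwrite("pics/w1.png",c["color"])
T=c["tool_from_camera"];print(T.round(2))
q=s["ee_rot"];M=np.eye(4);M[:3,:3]=Rn.from_quat([q[1],q[2],q[3],q[0]]).as_matrix();M[:3,3]=s["eef_pos"]
W=cloud(c,M@T);ok=c["range_z"]>0
ps=np.radians(9.4);u=np.array([-np.sin(ps),np.cos(ps)]);e=np.array([np.cos(ps),np.sin(ps)])
P=W[...,:2]-[533.8,-102.8];a=P@u;b=P@e;Z=W[...,2]
for l,m in (("railtail",(Z>35)&(Z<44)&(abs(b)<16)&(a<-20)&(a>-150)),("strip",(Z>60)&(Z<73)&(abs(b)<25)&(abs(a-60)<110)),("sleeve",(Z>74)&(Z<80)&(abs(b)<25)&(abs(a-60)<110))):
    m&=ok
    if m.sum(): print(l,m.sum(),np.percentile(a[m],[1,50,99]).round(1),np.percentile(b[m],[1,50,99]).round(1),np.median(Z[m]))
E
```

```text
pos [ 538.1 -149.4  322.8] yaw 99.42 F [ 0.4 -0.1  0.3] g -0.004 t 2.7333
tool shift [  1.5   3.5 262.8] turn units [-0.006 -0.005  0.003]
[[   0.      0.95    0.33   84.01]
 [   1.      0.     -0.     -0.16]
 [  -0.      0.33   -0.95 -142.66]
 [   0.      0.      0.      1.  ]]
railtail 1088 [-112.7  -64.   -21. ] [-8.5  0.6 10.5] 40.291756789849615
strip 3714 [-11.4  70.8 141.7] [-17.5  -0.2  17.9] 68.44510079626394
sleeve 1431 [ -7.   75.3 137.2] [-7.8  0.   8.5] 76.63152074708
```

View pics/w1.png

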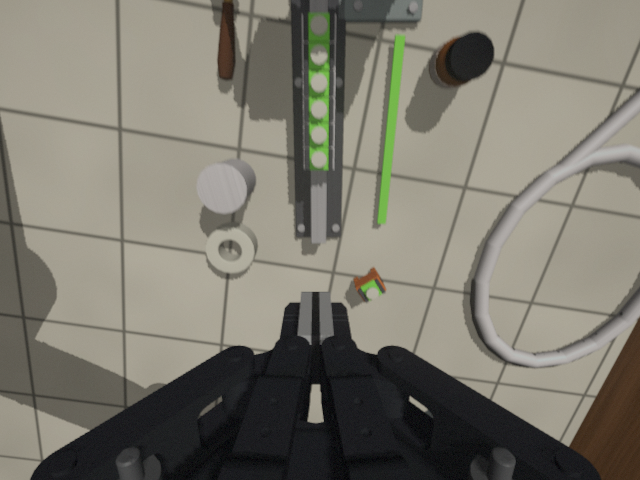

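The wrist view agrees: the aluminium tail block is at (319, 160), rail centred, and the orange block at (372, 285) is off the rail. I'll descend behind the tail.

{"fn": "carry_out", "kwargs": {
  "plan": [
    [0, [0, 3.5, 20], [0, 0, 0]],
    [0, [0, 0, 32], [0, 0, 0]],
    [0, [0, 0, 32], [0, 0, 0]],
    [0, [0, 0, 32], [0, 0, 0]],
    [0, [0, 0, 32], [0, 0, 0]],
    [0, [0, 0, 32], [0, 0, 0]],
    [0, [0, 0, 32], [0, 0, 0]],
    [0, [0, 0, 28], [0, 0, 0]],
    [0, [0, 0, 18], [0, 0, 0]],
    [0, [0, 0, 12], [0, 0, 0]],
    [0, [0, 0, 6], [0, 0, 0]],
    [0, [0, 0, 0], [0, 0, 0]],
    [0, [0, 0, 0], [0, 0, 0]]
  ]
}}

```text
time_s: 3.87
eef_pos: [541.4, -147.2, 47.6]
ee_rot: [0.0, 0.647, 0.762, 0.0]
force: [-0.5, 0.8, -0.9]
grip_width: 0.004
```

```bash
python3 - <<'E'
from h import *
from rig import ctrl
s=ctrl.sense();goal(s,[537.7,-126.5,47])
c=ctrl.capture("wrist");cv2.imwrite("pics/w2.png",c["color"])
E
```

```text
pos [ 541.4 -147.2   47.6] yaw 99.31 F [-0.5  0.8 -0.9] g 0.004 t 3.8667
tool shift [21.  -0.3  0.6] turn units [ 0.002  0.002 -0.016]
```

View pics/w2.png

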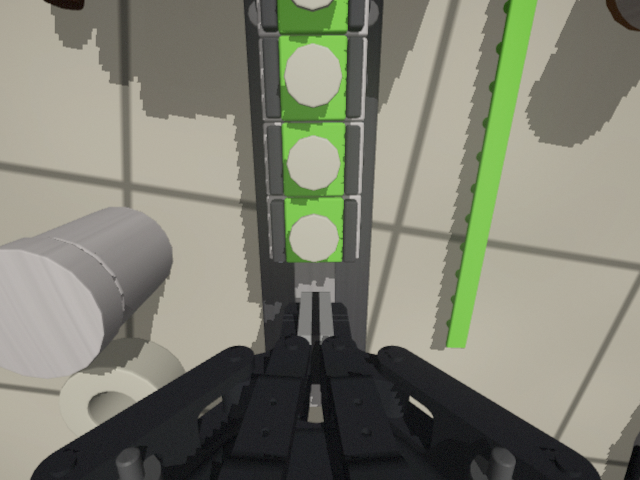

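{"fn": "carry_out", "kwargs": {
  "plan": [
    [0, [6, -0.3, 0.6], [0, 0, 0]],
    [0, [6, 0, 0], [0, 0, 0]],
    [0, [3, 0, 0], [0, 0, 0]],
    [0, [1.5, 0, 0], [0, 0, 0]],
    [0, [1.5, 0, 0], [0, 0, 0]],
    [0, [1.5, 0, 0], [0, 0, 0]],
    [0, [1.5, 0, 0], [0, 0, 0]],
    [0, [2, 0, 0], [0, 0, 0]],
    [0, [2, 0, 0], [0, 0, 0]],
    [0, [3, 0, 0], [0, 0, 0]],
    [0, [3, 0, 0], [0, 0, 0]],
    [0, [3, 0, 0], [0, 0, 0]],
    [0, [3, 0, 0], [0, 0, 0]]
  ]
}}

```text
time_s: 5.0
eef_pos: [535.0, -110.5, 46.8]
ee_rot: [0.0, 0.648, 0.762, -0.0]
force: [0.2, -2.8, 0.7]
grip_width: -0.002
```

```bash
python3 - <<'E'
from h import *
from rig import ctrl
s=ctrl.sense();goal(s,[533.8+.1633*-69.5,-102.8+.9866*69.5,46.5])
c=ctrl.capture("wrist");cv2.imwrite("pics/w3.png",c["color"])
E
```

```text
pos [ 535.  -110.5   46.8] yaw 99.23 F [ 0.2 -2.8  0.7] g -0.002 t 5.0
tool shift [77.3 -0.2  0.3] turn units [ 0.002  0.003 -0.028]
```

View pics/w3.png

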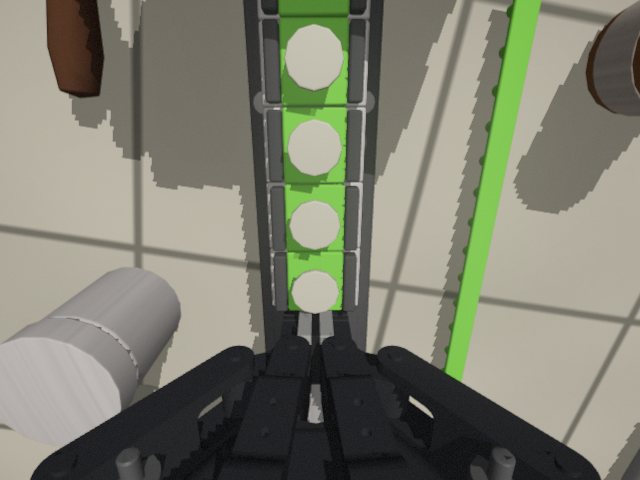

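Contact is at 2.8 N, and the row is closed up and straight. About 77 mm remains.

{"fn": "carry_out", "kwargs": {
  "plan": [
    [0, [3, 0, 0], [0, 0, -0.02]],
    [0, [4, 0, 0], [0, 0, 0]],
    [0, [4, 0, 0], [0, 0, 0]],
    [0, [4, 0, 0], [0, 0, 0]],
    [0, [4, 0, 0], [0, 0, 0]],
    [0, [4, 0, 0], [0, 0, 0]],
    [0, [4, 0, 0], [0, 0, 0]],
    [0, [4, 0, 0], [0, 0, 0]],
    [0, [4, 0, 0], [0, 0, 0]],
    [0, [4, 0, 0], [0, 0, 0]],
    [0, [4, 0, 0], [0, 0, 0]],
    [0, [4, 0, 0], [0, 0, 0]],
    [0, [4, 0, 0], [0, 0, 0]],
    [0, [4, 0, 0], [0, 0, 0]],
    [0, [4, 0, 0], [0, 0, 0]],
    [0, [4, 0, 0], [0, 0, 0]],
    [0, [3, 0, 0], [0, 0, 0]],
    [0, [2, 0, 0], [0, 0, 0]]
  ]
}}

```text
time_s: 6.55
eef_pos: [523.9, -43.2, 46.8]
ee_rot: [0.0, 0.647, 0.762, -0.0]
force: [0.2, -6.1, 2.1]
grip_width: -0.003
```

```bash
python3 - <<'E'
from h import *
from rig import ctrl
s=ctrl.sense();goal(s,[533.8+.1633*-69.5,-102.8+.9866*69.5,46.5])
E
```

```text
pos [523.9 -43.2  46.8] yaw 99.37 F [ 0.2 -6.1  2.1] g -0.003 t 6.55
tool shift [9.1 0.  0.3] turn units [ 0.001  0.001 -0.006]
```

{"fn": "carry_out", "kwargs": {
  "plan": [
    [0, [1.5, 0, 0], [0, 0, 0]],
    [0, [1.5, 0, 0], [0, 0, 0]],
    [0, [1.5, 0, 0], [0, 0, 0]],
    [0, [1.5, 0, 0], [0, 0, 0]]
  ]
}}

```text
time_s: 6.88
eef_pos: [523.0, -37.7, 46.7]
ee_rot: [0.0, 0.647, 0.762, 0.0]
force: [1.0, -5.1, 2.6]
grip_width: -0.002
```

{"fn": "carry_out", "kwargs": {
  "plan": [
    [0, [1, 0, 0], [0, 0, 0]],
    [0, [1, 0, 0], [0, 0, 0]],
    [0, [0, 0, 0], [0, 0, 0]]
  ]
}}

```text
time_s: 7.13
eef_pos: [522.6, -35.5, 46.7]
ee_rot: [-0.0, 0.647, 0.762, 0.0]
force: [0.5, -4.0, 3.9]
grip_width: -0.002
```

{"fn": "carry_out", "kwargs": {
  "plan": [
    [0, [1, 0, 0], [0, 0, 0]],
    [0, [1, 0, 0], [0, 0, 0]],
    [0, [0, 0, 0], [0, 0, 0]]
  ]
}}

```text
time_s: 7.38
eef_pos: [522.4, -33.7, 46.7]
ee_rot: [0.0, 0.647, 0.762, 0.0]
force: [2.0, -4.3, 2.9]
grip_width: -0.004
```

{"fn": "carry_out", "kwargs": {
  "plan": [
    [0, [1, 0, 0], [0, 0, 0]],
    [0, [1, 0, 0], [0, 0, 0]],
    [0, [0, 0, 0], [0, 0, 0]]
  ]
}}

```text
time_s: 7.63
eef_pos: [522.3, -32.5, 46.8]
ee_rot: [0.001, 0.647, 0.762, -0.0]
force: [1.7, -9.2, 1.1]
grip_width: -0.001
```

{"fn": "carry_out", "kwargs": {
  "plan": [
    [0, [1, 0, 0], [0, 0, 0]],
    [0, [1, 0, 0], [0, 0, 0]],
    [0, [0, 0, 0], [0, 0, 0]],
    [0, [0, 0, 0], [0, 0, 0]]
  ]
}}

```text
time_s: 7.97
eef_pos: [522.7, -32.3, 47.0]
ee_rot: [0.002, 0.647, 0.762, -0.001]
force: [2.7, -19.8, -0.7]
grip_width: -0.0
```

```bash
python3 - <<'E'
from h import *
from rig import ctrl
s=ctrl.sense();goal(s,[533.8+.1633*-70.5,-102.8+.9866*70.5,46.5])
ps=np.radians(9.4);u=np.array([-np.sin(ps),np.cos(ps)]);e=np.array([np.cos(ps),np.sin(ps)])
for n in("top","scene"):
    c=ctrl.capture(n);cv2.imwrite(f"pics/{n}4.png",cv2.resize(c["color"][180:330,160:460] if n=="top" else c["color"][130:360,130:500],None,fx=2.1,fy=2.1))
    W=cloud(c);P=W[...,:2]-[533.8,-102.8];a=P@u;b=P@e;Z=W[...,2];col=c["color"].astype(int)
    w=(Z>73)&(Z<80)&(abs(b)<14)&(abs(a-160)<120)&(col.max(-1)-col.min(-1)<45)
    nl,lab,st,ce=cv2.connectedComponentsWithStats(w.astype(np.uint8),connectivity=4)
    for i in range(1,nl):
        if st[i,4]>12: print(n,st[i,4],ce[i].round(0),"y_press",(np.median(a[lab==i])-134.5).round(1),np.median(b[lab==i]).round(1),np.median(Z[lab==i]).round(1))
E
```

```text
pos [522.7 -32.3  47. ] yaw 99.37 F [  2.7 -19.8  -0.7] g -0.0 t 7.9667
tool shift [-0.9 -0.6  0.5] turn units [ 0.018  0.045 -0.006]
top 33 [290. 274.] y_press 40.0 1.0 76.7
scene 51 [346. 241.] y_press 37.4 1.3 76.3
scene 48 [332. 243.] y_press 11.7 2.5 76.3
scene 52 [318. 244.] y_press -14.3 2.3 76.1
scene 49 [304. 245.] y_press -40.1 2.8 76.6
```

View pics/scene4.png

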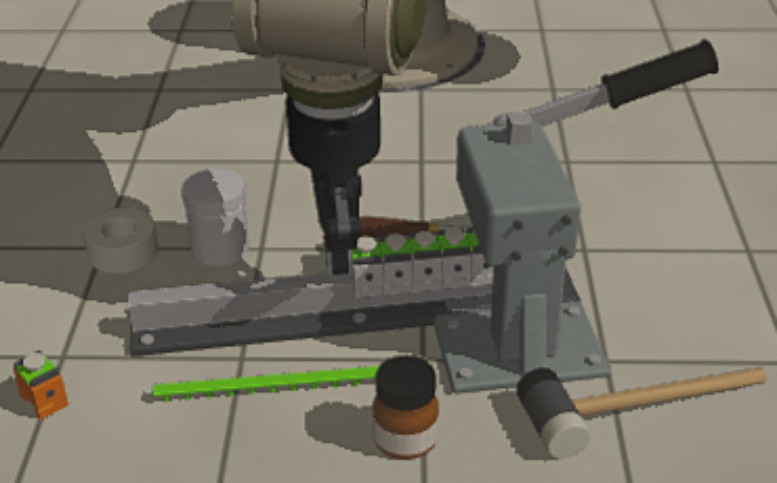

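The row is home. The force rose to 20 N at standstill, and the tail sleeve measures y = −40 with 26 mm spacing. I'll back off and rise.

{"fn": "carry_out", "kwargs": {
  "plan": [
    [0, [-2, 0, 0], [0, 0, 0]],
    [0, [-3, 0, 0], [0, 0, 0]],
    [0, [-10, 0, 0], [0, 0, 0]],
    [0, [-15, 0, 0], [0, 0, 0]],
    [0, [0, 0, -15], [0, 0, 0]],
    [0, [0, 0, -30], [0, 0, 0]],
    [0, [0, 0, -35], [0, 0, 0]],
    [0, [0, 0, -35], [0, 0, 0]],
    [0, [0, 0, -35], [0, 0, 0]],
    [0, [0, 0, -35], [0, 0, 0]],
    [0, [0, 0, -35], [0, 0, 0]],
    [0, [0, 0, -35], [0, 0, 0]],
    [0, [0, 0, -20], [0, 0, 0]],
    [0, [0, 0, 0], [0, 0, 0]]
  ]
}}

```text
time_s: 9.23
eef_pos: [527.4, -59.7, 326.0]
ee_rot: [0.003, 0.647, 0.763, 0.002]
force: [-0.5, 0.2, 0.0]
grip_width: -0.003
```

```bash
python3 - <<'E'
from h import *
from rig import ctrl
s=ctrl.sense();goal(s,[436.6,240.9,321])
c=ctrl.capture("scene")
cv2.imwrite("pics/s5.png",cv2.resize(c["color"][150:330,200:500],None,fx=2.5,fy=2.5))
E
```

```text
pos [527.4 -59.7 326. ] yaw 99.38 F [-0.5  0.2  0. ] g -0.003 t 9.2333
tool shift [311.3 -40.6   3.9] turn units [ 0.06   0.025 -0.004]
```

View pics/s5.png

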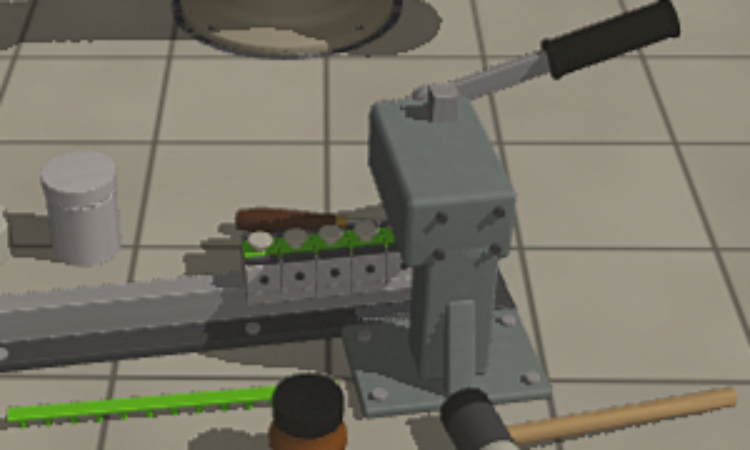

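The row stays closed and home. Now I'll move over the grip.

{"fn": "carry_out", "kwargs": {
  "plan": [
    [0, [31, -4, 0], [0.06, 0.03, 0]],
    [0, [31, -4, 0], [0, 0, 0]],
    [0, [31, -4, 0], [0, 0, 0]],
    [0, [31, -4, 0], [0, 0, 0]],
    [0, [31, -4, 0], [0, 0, 0]],
    [0, [31, -4, 0], [0, 0, 0]],
    [0, [31, -4, 0], [0, 0, 0]],
    [0, [31, -4, 0], [0, 0, 0]],
    [0, [31, -4, 0], [0, 0, 0]],
    [0, [31, -4, 0], [0, 0, 0]],
    [0, [0, 0, 20], [0, 0, 0]],
    [0, [0, 0, 20], [0, 0, 0]],
    [0, [0, 0, 10], [0, 0, 0]],
    [0, [0, 0, 0], [0, 0, 0]],
    [0, [0, 0, 0], [0, 0, 0]]
  ]
}}

```text
time_s: 10.53
eef_pos: [436.3, 239.8, 272.5]
ee_rot: [-0.004, 0.647, 0.762, -0.002]
force: [0.7, -0.3, 1.2]
grip_width: -0.003
```

```bash
python3 - <<'E'
from h import *
from rig import ctrl
s=ctrl.sense();goal(s,[436.6,240.9,212])
c=ctrl.capture("wrist");cv2.imwrite("pics/w6.png",c["color"])
T=c["tool_from_camera"];q=s["ee_rot"];M=np.eye(4);M[:3,:3]=Rn.from_quat([q[1],q[2],q[3],q[0]]).as_matrix();M[:3,3]=s["eef_pos"]
W=cloud(c,M@T);ps=np.radians(9.4);u=np.array([-np.sin(ps),np.cos(ps)]);e=np.array([np.cos(ps),np.sin(ps)])
P=W[...,:2]-[533.8,-102.8];a=P@u;b=P@e;Z=W[...,2]
for lo in range(310,410,10):
    m=(a>lo)&(a<lo+10)&(abs(b+40)<25)&(Z>150)&(Z<240)
    if m.sum()>5: print(lo,m.sum(),np.percentile(b[m],[2,98]).round(1),np.percentile(Z[m],98).round(1))
E
```

```text
pos [436.3 239.8 272.5] yaw 99.33 F [ 0.7 -0.3  1.2] g -0.003 t 10.5333
tool shift [ 0.8  0.9 60.5] turn units [-0.075 -0.03  -0.012]
310 100 [-55.4 -25.7] 191.9
320 267 [-54.1 -27.6] 201.2
330 423 [-53.6 -27.2] 204.2
340 452 [-53.9 -27.6] 207.6
350 489 [-53.8 -27.7] 210.7
360 524 [-53.8 -27.5] 213.6
370 588 [-54.  -27.7] 216.8
380 632 [-53.8 -27.6] 219.8
390 831 [-54.3 -27.5] 223.3
400 516 [-54.5 -27.6] 212.8
```

View pics/w6.png

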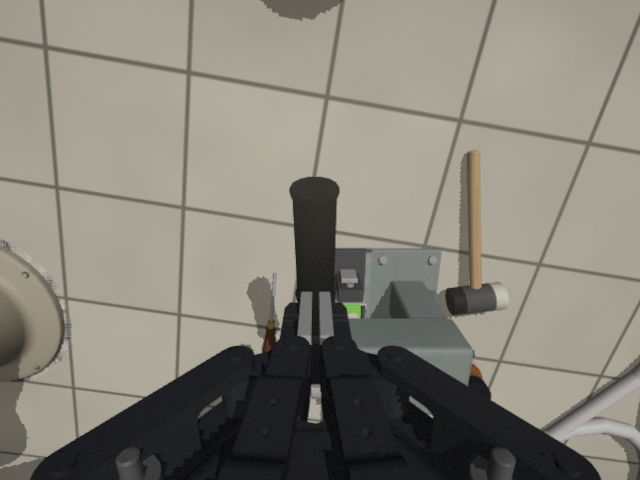

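The tool is centred on the grip, whose edges lie at −54 and −27.5 against my −40.6. The grip top is at about 210 mm. I'll descend to contact and start pressing.

{"fn": "carry_out", "kwargs": {
  "plan": [
    [0, [0, 0, 20], [-0.07, -0.03, 0]],
    [0, [0, 0, 20], [0, 0, 0]],
    [0, [0, 0, 12], [0, 0, 0]],
    [0, [0, 0, 4], [0, 0, 0]],
    [0, [0, 0, 3], [0, 0, 0]],
    [0, [0, 0, 3], [0, 0, 0]],
    [0, [0, 0, 4], [0, 0, 0]],
    [0, [0, 0, 4], [0, 0, 0]],
    [0, [0, 0, 4], [0, 0, 0]],
    [0, [0, 0, 4], [0, 0, 0]]
  ]
}}

```text
time_s: 11.42
eef_pos: [436.5, 240.4, 194.9]
ee_rot: [0.001, 0.647, 0.762, 0.001]
force: [0.0, 1.7, 3.9]
grip_width: -0.001
```

{"fn": "carry_out", "kwargs": {
  "plan": [
    [0, [0, 0, 4], [0, 0, 0]],
    [0, [0, 0, 4], [0, 0, 0]],
    [0, [0, 0, 4], [0, 0, 0]],
    [0, [0, 0, 4], [0, 0, 0]],
    [0, [0, 0, 4], [0, 0, 0]],
    [0, [0, 0, 4], [0, 0, 0]],
    [0, [0, 0, 4], [0, 0, 0]],
    [0, [0, 0, 4], [0, 0, 0]]
  ]
}}

```text
time_s: 12.08
eef_pos: [436.3, 240.3, 162.4]
ee_rot: [0.0, 0.647, 0.762, 0.0]
force: [-0.5, 2.8, 4.2]
grip_width: 0.001
```

{"fn": "carry_out", "kwargs": {
  "plan": [
    [0, [0, 0, 3], [0, 0, 0]],
    [0, [0, 0, 3], [0, 0, 0]],
    [0, [0, 0, 3], [0, 0, 0]],
    [0, [0, 0, 3], [0, 0, 0]],
    [0, [0, 0, 3], [0, 0, 0]],
    [0, [0, 0, 3], [0, 0, 0]],
    [0, [0, 0, 3], [0, 0, 0]],
    [0, [0, 0, 3], [0, 0, 0]],
    [0, [0, 0, 3], [0, 0, 0]],
    [0, [0, 0, 3], [0, 0, 0]],
    [0, [0, 0, 3], [0, 0, 0]]
  ]
}}

```text
time_s: 13.0
eef_pos: [436.5, 240.1, 130.2]
ee_rot: [0.001, 0.647, 0.763, 0.0]
force: [-2.4, 0.1, 11.1]
grip_width: -0.003
```

{"fn": "carry_out", "kwargs": {
  "plan": [
    [0, [0, 0, 3], [0, 0, 0]],
    [0, [0, 0, 2], [0, 0, 0]],
    [0, [0, 0, 2], [0, 0, 0]],
    [0, [0, 0, 0], [0, 0, 0]]
  ]
}}

```text
time_s: 13.33
eef_pos: [436.6, 239.5, 123.0]
ee_rot: [0.001, 0.647, 0.763, -0.0]
force: [-2.5, -2.6, 10.5]
grip_width: -0.0
```

Seating now at about 10 N. I'll continue to the lower stop.

{"fn": "carry_out", "kwargs": {
  "plan": [
    [0, [0, 0, 2], [0, 0, 0]],
    [0, [0, 0, 2], [0, 0, 0]],
    [0, [0, 0, 0], [0, 0, 0]]
  ]
}}

```text
time_s: 13.58
eef_pos: [436.7, 239.1, 119.6]
ee_rot: [0.001, 0.647, 0.763, -0.0]
force: [-2.6, -6.1, 17.5]
grip_width: 0.001
```

{"fn": "carry_out", "kwargs": {
  "plan": [
    [0, [0, 0, 2], [0, 0, 0]],
    [0, [0, 0, 1], [0, 0, 0]],
    [0, [0, 0, 0], [0, 0, 0]],
    [0, [0, 0, 0], [0, 0, 0]]
  ]
}}

```text
time_s: 13.92
eef_pos: [436.9, 239.0, 118.1]
ee_rot: [0.002, 0.647, 0.763, 0.0]
force: [-8.1, -8.7, 30.1]
grip_width: -0.001
```

```bash
python3 - <<'E'
from rig import ctrl
import cv2
c=ctrl.capture("scene")
cv2.imwrite("pics/s7.png",cv2.resize(c["color"][150:330,200:500],None,fx=2.5,fy=2.5))
E
```

```text
(no output)
```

View pics/s7.png

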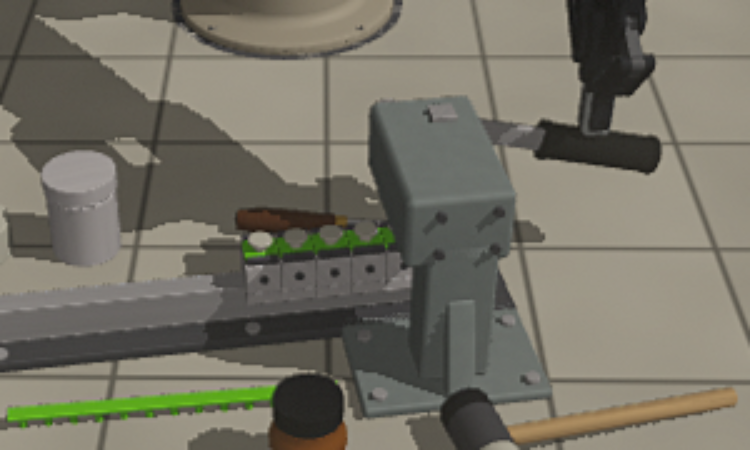

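The lever is below level at its lower stop, the ram is sunk into the head, and the row has not moved. I'll rise slowly with the lever following, then clear.

{"fn": "carry_out", "kwargs": {
  "plan": [
    [0, [0, 0, -3], [0, 0, 0]],
    [0, [0, 0, -5], [0, 0, 0]],
    [0, [0, 0, -6], [0, 0, 0]],
    [0, [0, 0, -6], [0, 0, 0]],
    [0, [0, 0, -6], [0, 0, 0]],
    [0, [0, 0, -6], [0, 0, 0]],
    [0, [0, 0, -6], [0, 0, 0]],
    [0, [0, 0, -6], [0, 0, 0]],
    [0, [0, 0, -6], [0, 0, 0]],
    [0, [0, 0, -6], [0, 0, 0]],
    [0, [0, 0, -6], [0, 0, 0]],
    [0, [0, 0, -6], [0, 0, 0]],
    [0, [0, 0, -6], [0, 0, 0]],
    [0, [0, 0, -6], [0, 0, 0]],
    [0, [0, 0, -6], [0, 0, 0]],
    [0, [0, 0, -6], [0, 0, 0]],
    [0, [0, 0, -8], [0, 0, 0]],
    [0, [0, 0, -20], [0, 0, 0]],
    [0, [0, 0, -30], [0, 0, 0]],
    [0, [0, 0, -30], [0, 0, 0]]
  ]
}}

```text
time_s: 15.63
eef_pos: [435.6, 240.2, 296.9]
ee_rot: [-0.0, 0.647, 0.762, -0.0]
force: [0.0, 0.1, -0.5]
grip_width: -0.001
```

{"fn": "carry_out", "kwargs": {
  "plan": [
    [0, [0, 0, -30], [0, 0, 0]],
    [0, [0, 0, -20], [0, 0, 0]],
    [0, [0, 0, 0], [0, 0, 0]],
    [0, [0, 0, 0], [0, 0, 0]],
    [0, [0, 0, 0], [0, 0, 0]],
    [0, [0, 0, 0], [0, 0, 0]],
    [0, [0, 0, 0], [0, 0, 0]],
    [0, [0, 0, 0], [0, 0, 0]],
    [0, [0, 0, 0], [0, 0, 0]],
    [0, [0, 0, 0], [0, 0, 0]],
    [0, [0, 0, 0], [0, 0, 0]],
    [0, [0, 0, 0], [0, 0, 0]]
  ]
}}

```text
time_s: 16.63
eef_pos: [436.1, 240.2, 345.8]
ee_rot: [0.0, 0.647, 0.762, 0.0]
force: [-0.9, -0.5, 0.3]
grip_width: 0.0
```

```bash
python3 - <<'E'
from h import *
from rig import ctrl
print(ctrl.sense()["force"].round(1))
c=ctrl.capture("scene")
cv2.imwrite("pics/s8.png",cv2.resize(c["color"][150:330,200:500],None,fx=2.5,fy=2.5))
W=cloud(c);ps=np.radians(9.4);u=np.array([-np.sin(ps),np.cos(ps)]);e=np.array([np.cos(ps),np.sin(ps)])
P=W[...,:2]-[533.8,-102.8];a=P@u;b=P@e;Z=W[...,2];col=c["color"].astype(int)
for nm,w in (("sleeves",(Z>73)&(Z<80)&(abs(b)<14)&(abs(a-160)<120)&(col.max(-1)-col.min(-1)<45)),):
    nl,lab,st,ce=cv2.connectedComponentsWithStats(w.astype(np.uint8),connectivity=4)
    for i in range(1,nl):
        if st[i,4]>12: print(ce[i].round(0),"y_press",(np.median(a[lab==i])-134.5).round(1),np.median(Z[lab==i]).round(1))
for lo in range(320,400,20):
    m=(a>lo)&(a<lo+10)&(abs(b+40)<25)&(Z>90)&(Z<240)
    if m.sum()>5: print(lo,m.sum(),np.percentile(Z[m],98).round(1))
c=ctrl.capture("wrist");cv2.imwrite("pics/w8.png",c["color"])
E
```

```text
[-0.9 -0.5  0.3]
[346. 241.] y_press 37.5 76.2
[332. 243.] y_press 11.3 75.8
[318. 244.] y_press -14.6 76.4
[303. 245.] y_press -40.3 76.4
320 93 201.1
340 85 207.8
360 90 212.8
380 97 220.0
```

View pics/s8.png

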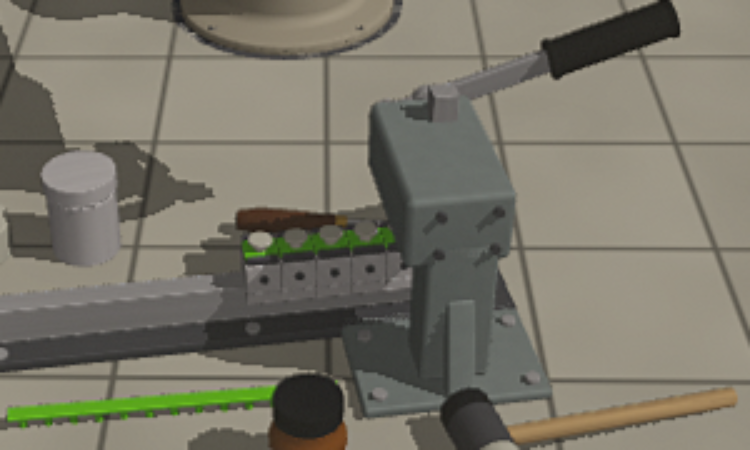

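View pics/w8.png

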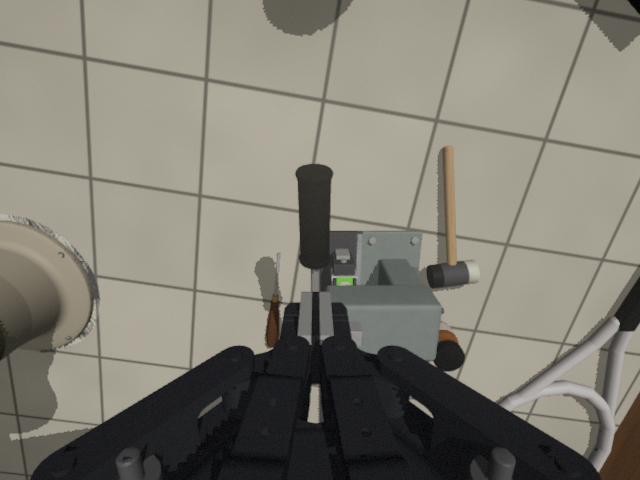

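```bash
python3 - <<'E'
from h import *
from rig import ctrl
s=ctrl.sense();c=ctrl.capture("wrist");T=c["tool_from_camera"];q=s["ee_rot"];M=np.eye(4);M[:3,:3]=Rn.from_quat([q[1],q[2],q[3],q[0]]).as_matrix();M[:3,3]=s["eef_pos"]
W=cloud(c,M@T)
cv2.imwrite("pics/w9.png",cv2.resize(c["color"][225:305,300:400],None,fx=7,fy=7,interpolation=cv2.INTER_NEAREST))
ps=np.radians(9.4);u=np.array([-np.sin(ps),np.cos(ps)]);e=np.array([np.cos(ps),np.sin(ps)])
for v in range(262,292,2):
    p=W[v,345];P=p[:2]-[533.8,-102.8];print(v,c["color"][v,345],"y",(P@u-134.5).round(1),"x",(P@e).round(1),"z",p[2].round(1))
E
```

```text
262 [110 112 114] y 120.1 x 1.8 z 52.5
264 [69 68 68] y 119.1 x 1.4 z 57.4
266 [74 72 73] y 116.8 x 1.4 z 59.0
268 [68 68 69] y 113.7 x 1.5 z 58.7
270 [69 70 70] y 111.4 x 1.4 z 60.4
272 [73 72 74] y 108.5 x 1.5 z 60.6
274 [71 71 71] y 105.2 x 1.6 z 60.0
276 [140 152 150] y 103.1 x 1.5 z 62.0
278 [ 72 182 114] y 101.8 x 1.2 z 65.6
280 [ 81 175 118] y 100.2 x 1.0 z 68.5
282 [163 177 180] y 98.7 x 0.8 z 71.7
284 [148 162 164] y 94.9 x 1.0 z 70.1
286 [94 98 94] y 117.3 x -3.9 z 120.3
288 [94 97 92] y 117.8 x -4.4 z 126.4
290 [92 96 91] y 116.7 x -4.6 z 129.3
```

View pics/w9.png

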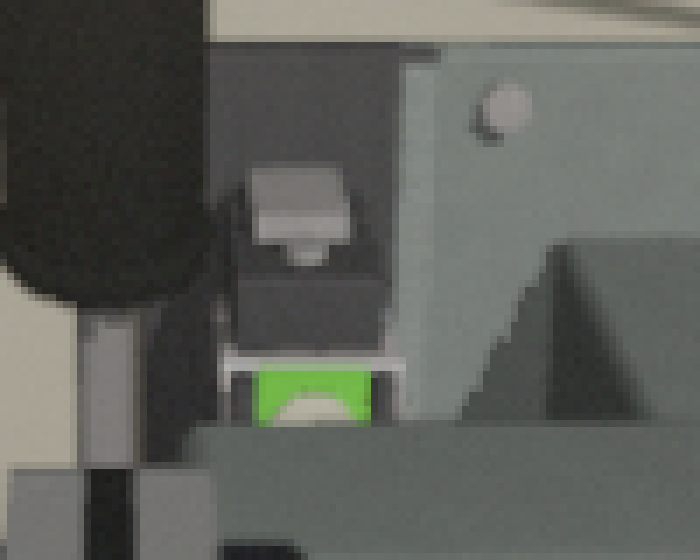

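The first block's front is at y ≈ 103, right against the stop. Its sleeve top measures about 70.5 mm high, down from 76.5 mm, so it is flush. I'll hand the job in.

```bash
python3 -c "
from rig import ctrl
print(ctrl.finish_job())"
```

```text
the job is handed in; nothing more can be done
None
```

The row of six blocks is home against the end stop, the first block's sleeve is seated flush, and the lever is back up. I pushed the row from its tail with the shut fingertips. The force rose to about 20 N with the row no longer moving. I then pressed the lever to its lower stop, at about 10 N while seating and 30 N at the stop. After that I let it rise with the fingers and moved clear.

Last checks before handing in, at about 16.7 s:
- **First block:** its front edge measured y ≈ 103 mm, which is the stop face.
- **Tail block:** it measured y ≈ −40.3 mm. The four rear sleeves that could be seen were about 26 mm apart, so the row is closed up.
- **First sleeve:** its top measured about 70–71.7 mm above the shelf, against 76.5 mm before pressing. It could only be partly seen, so this rests on a few pixels.
- **Lever:** the grip is back at its starting heights, to within about 1 mm.
- **Robot:** the tool was at z ≈ 346 mm and touching nothing.
- **Bystanders:** those in the last pictures look unmoved. I did not measure them, and the tape roll was out of those last views.

No check failed or disagreed.

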